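# Show a trainee which specimen to weigh

## Task

Call the trainee by pressing the green call button all the way down and letting it come back up. Then point out the specimen: hold the fingertips two to four centimetres above the middle of the blue lid for two seconds, and finish by pointing in the same way at the middle of the balance's empty pan, fingers still held over it when the program ends. Only the button may be touched: leave the jars, tray, balance and dish untouched and where they are, and do not point at, or pass low over, any other jar's lid.

Things in the scene. Friction and masses are not known exactly. Their poses are not given: they have to be found in the camera images.
- call (a joint): Travel of the call button in m: 0 up, 0.006 fully down. Pressed straight down; a spring (about 5 N at the bottom) brings it back up. It counts as pressed beyond 0.004.
- call_top (a point): Centre of the top face of the call button: a round green button, 40 mm in diameter, standing up from a round black housing (56 mm across, 12 mm high) that is fixed to the bench. Its top is 22 mm above the bench when up.
- tray: Grey tray, 180 x 180 mm, rim 18 mm high, floor 4 mm thick, fixed to the bench; the four jars stand in it in a square, 80 mm apart. Origin at the centre of its underside, axes along its sides.
- jar_blue_top (a point): Centre of the top of the blue lid, 70 mm above the jar's underside and about 74 mm above the bench.
- balance: Laboratory balance, a light grey box 240 (x) x 170 (y) mm, fixed to the bench, with a black display at its -x end and a round steel pan toward +x; the pan's top, 75 mm above the bench, is its highest part. Origin at the centre of its underside.
- pan (a point): Centre of the top face of the balance's round steel pan, 110 mm in diameter, 75 mm above the bench, empty.
- dish: Closed petri dish of pale, cloudy plastic, 62 mm in diameter, 15 mm high, lying loose on the bench with its centre about 80 mm from the button's. Origin at the centre of its underside.
- jar_blue: Specimen jar, amber body with a paper label and a blue screw lid, 50 mm in diameter, 70 mm tall, about 80 g, standing loose and upright in the tray; origin at the centre of its underside, z up.
- jar_red: Specimen jar, amber body with a paper label and a red screw lid, 50 mm in diameter, 70 mm tall, about 80 g, standing loose and upright in the tray; origin at the centre of its underside, z up.
- jar_yellow: Specimen jar, amber body with a paper label and a yellow screw lid, 50 mm in diameter, 70 mm tall, about 80 g, standing loose and upright in the tray; origin at the centre of its underside, z up.
- jar_white: Specimen jar, amber body with a paper label and a white screw lid, 50 mm in diameter, 70 mm tall, about 80 g, standing loose and upright in the tray; origin at the centre of its underside, z up.
There are look-alikes about, which are no part of the job. What is shaped like the jar_yellow but pink is not meant.

How it is judged:
By the outcome, as a careful person would: the job done as asked, in the order asked, and still so for the second after the job is handed in, with the robot touching nothing.
It also fails if it takes over 58 s, if anything falls off the work surface, if the arm or the gripper's body presses on something with over 40 N, if the wrist force passes 120 N, or if a joint passes its speed limit or range.

## Robot

A 7-joint arm with a two-finger parallel gripper is mounted at the origin on the work surface. World frame = base frame: x ahead of the robot, y to its left, z up, the work surface at z = 0. Lengths are in m, angles in rad, forces in N, time in s.
With the tool pointing down it reaches from about 0.4 to 0.875 m from the base axis. Payload 6.5 kg.
Tool frame: the origin (TCP) lies on the centre line of the jaws, within the pads' length; the fingertips stand 25 mm ahead of it and the grasp point (between the pads) lies 6 mm ahead of it; z points along the fingers, y is the direction in which the jaws open and shut (so a half turn about z gives the same grasp; the last joint's range is limited). The gripper opens to 88 mm and grips with 3 to 60 N. Pads are 18 mm wide; open, the fingers measure 123 mm over their backs; the gripper's body (75 mm by 187 mm) begins 45 mm behind the grasp point.
Start: joints at [-1.211, 0.536, -0.004, 1.538, 0.003, 1.067, -0.071], TCP at [0.268, 0.592, 0.264] pointing down, gripper open.
Joint ranges: [-2.7, 2.7], [-0.37, 2.16], [-1.27, 1.26], [0.24, 2.4], [-1.31, 4.45], [0.19, 1.91], [-2.76, 2.76]. Speed limits (rad/s): [2.39, 2.39, 3.14, 3.14, 3.14, 3.14, 3.14].

## Interface

Orientations are given as a unit quaternion [w, x, y, z].
In Python, from rig import env, vision gives the robot as it stands. The module is installed in compiled form; this text tells all that it offers.
- The arm moves only by the shell command python3 -m crank 'ROWS' [FORCE]. ROWS is JSON, a list of rows, each a list of 3 entries, a list of its own where there are three numbers: the finger opening in mm, from 0 to 88.1, then the shift along the tool's x, y, z in mm, then the turn about the tool's z in degrees. In form: [[gripper, [x, y, z], roll], ...]. A call has 1 to 12 rows; each row shifts and turns the commanded pose from where the row before left it, along the tool's axes as they then stand; what a row does not reach is not made up. A row lasts 1/8 s, in which the tool goes at most 62.5 mm and 10.7 degrees, less where a joint would pass 70% of its speed; a pose out of reach is approached as far as the arm can. A call with a gripper value outside its range is refused whole. The fingers move at their own pace and stop on an object; FORCE is the grip in N (left out, the last holds). Time passes only in rows, so rows that do not move let the fingers close. It gives the time, the measured TCP pose, the force and the opening at its end, in the units of the state.
- env.sense(): the state, without advancing time (a new reading comes with each control period).
- vision.grab_frame(name): name is "scene" or "side" or "wrist"; returns a dict with "pixels" (400x640x3 uint8, blue, green, red), "range_z" (400x640 float32, m along the optical axis (not along the pixel's ray), 0 where there is no reading), "fx", "fy", "cx", "cy" (pixels), "rvec" (rotation vector, rad) and "tvec" (3), from world to camera coordinates, as OpenCV has them; the wrist camera has in their place "tool_from_camera" (4x4, takes a point from camera to tool coordinates, whose origin is the TCP and whose axes are the flange's). Camera axes: x right, y down, z forward; pixel columns grow to the right and rows downward; lengths in m; the calibration is good to about 2 mm. A picture is of the moment at which its call begins: read the wrist's pose just before it.
- env.finish_job(): hands the job in, once; it reports no verdict.
The state is a dict: "time": time; "q": joint angles; "joint_vel": joint speeds; "tau": joint torques, N m; "position": TCP position; "tcp_rot": TCP orientation; "contact_force": force on the tool from outside, world axes, zero at the start; "ft_torque": the same for the moment, N m; "opening": opening from 0.0 (shut) to 1.0 (fully open).
Only numpy, scipy, OpenCV 4.12 (cv2) and the standard library are available. Lean on these libraries where they do the work, as an engineer would, in place of code of your own. Each camera call takes 0.05 s, during which the arm holds its last target. There are 200 camera calls.

## Working session

There is one attempt and no reset: what is moved stays moved. The work goes in short steps, Python scripts to look and compute and a shell command to move; the robot and the scene stay as the last step left them, time stands still between calls to the robot, and variables do not carry over. Pictures are saved under pics/ and viewed, about 8 in all and at most 12, crops included, and the job is handed in when it is done.

```bash
mkdir -p pics; cat > h.py <<'E'
import numpy as np, cv2
from rig import env, vision
from scipy.spatial.transform import Rotation as R
def world(f, s=None):
    """HxWx3 world points from range image"""
    v,u=np.mgrid[0:400,0:640]; z=f["range_z"]
    P=np.stack([(u-f["cx"])/f["fx"]*z,(v-f["cy"])/f["fy"]*z,z],-1)
    if "rvec" in f:
        M=R.from_rotvec(np.ravel(f["rvec"])).as_matrix(); return (P-np.ravel(f["tvec"]))@M
    T=np.array(f["tool_from_camera"]); P=P@T[:3,:3].T+T[:3,3]
    q=s["tcp_rot"]; return P@R.from_quat([q[1],q[2],q[3],q[0]]).as_matrix().T+np.array(s["position"])
E
python3 - <<'E'
from h import *
s=env.sense(); print({k:np.round(v,3).tolist() for k,v in s.items()})
a=vision.grab_frame("scene");b=vision.grab_frame("side");w=vision.grab_frame("wrist")
for n,f in zip(("scene","side","wrist"),(a,b,w)):
    cv2.imwrite(f"pics/{n}1.png",f["pixels"]); np.save(f"{n}1.npy",world(f,s))
E
```

```text
{'time': 0.0, 'q': [-1.211, 0.537, -0.004, 1.539, 0.003, 1.067, -0.071], 'joint_vel': [0.002, -0.001, 0.0, 0.001, -0.001, 0.002, -0.001], 'tau': [0.0, -57.098, 0.991, -25.16, -0.056, 0.018, 0.0], 'position': [0.268, 0.591, 0.263], 'tcp_rot': [-0.0, 0.211, 0.977, -0.001], 'contact_force': [0.254, -0.026, 0.738], 'ft_torque': [-0.023, 0.042, 0.009], 'opening': 1.002}
```

View pics/scene1.png

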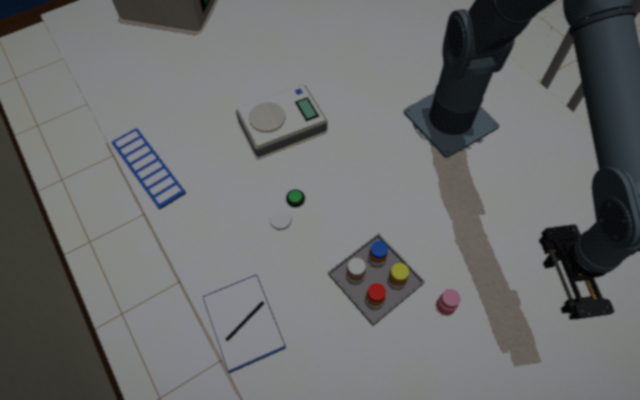

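View pics/side1.png

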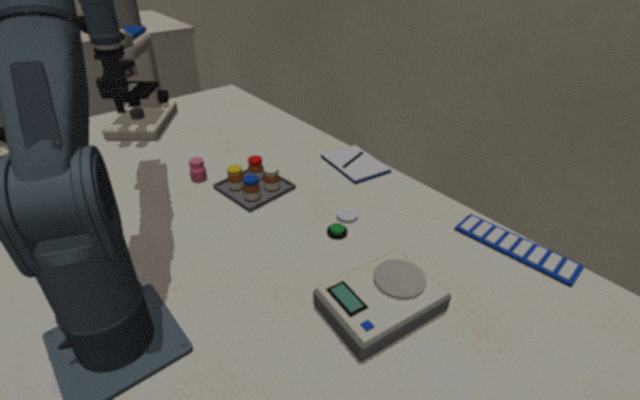

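Scene view: green button (295,197) with the dish at (281,221). Blue lid is at (379,250), white (357,268), yellow (400,272) and red (376,292), with the pink look-alike at (449,300). Pan is at (267,117). Other blue things that could be mistaken for the lid are the rack (150,168), the balance key (299,92) and the pad's edge (255,358). The side view matches: button (337,230), blue lid (251,182), pan (400,279).

```bash
cat > meas.py <<'E'
from h import *
def ray(f,u,v):
    M=R.from_rotvec(np.ravel(f["rvec"])).as_matrix(); c=-M.T@np.ravel(f["tvec"])
    return c, M.T@np.array([(u-f["cx"])/f["fx"],(v-f["cy"])/f["fy"],1])
def onplane(f,u,v,z):
    c,d=ray(f,u,v); return c+d*(z-c[2])/d[2]
def blob(img,lo,hi,near,r=45):
    m=cv2.inRange(cv2.cvtColor(img,cv2.COLOR_BGR2HSV),lo,hi)
    n,l,st,ce=cv2.connectedComponentsWithStats(m)
    k=[i for i in range(1,n) if st[i,4]>15 and np.hypot(*(ce[i]-near))<r]
    if not k: return None,None
    i=max(k,key=lambda i:st[i,4]); return l==i,ce[i]
E
python3 - <<'E'
from meas import *
seeds={"scene":dict(green=(295,197),blue=(379,250),yellow=(400,272),red=(376,292),pink=(449,300),white=(357,268),pan=(267,117),dish=(281,221)),
"side":dict(green=(337,230),blue=(251,182),yellow=(235,171),red=(255,160),pink=(197,162),white=(271,172),pan=(400,279),dish=(347,216))}
H=dict(green=.022,blue=.074,yellow=.074,red=.074,white=.074,pan=.075,dish=.015,pink=.07)
rng=dict(green=((45,90,40),(85,255,255)),blue=((100,120,50),(130,255,255)),yellow=((22,120,90),(35,255,255)),red=((0,180,110),(6,255,255)))
for n in seeds:
    f=vision.grab_frame(n); W=world(f)
    for k,p in seeds[n].items():
        c=np.array(p,float); m=None
        if k in rng:
            m,c2=blob(f["pixels"],*rng[k],p,12)
            c=c2 if c2 is not None else c
        u,v=np.round(c).astype(int)
        pt=onplane(f,*c,H[k])
        print(n,k,c.round(1),"plane",pt.round(3),"depth",np.median(W[v-1:v+2,u-1:u+2].reshape(-1,3),0).round(3), 0 if m is None else m.sum())
    # top pan / lids by height band from depth
    for lab,ctr,zb,r in (("pan",seeds[n]["pan"],(.069,.082),80),("bal",seeds[n]["pan"],(.04,.09),90)):
        v,u=np.mgrid[0:400,0:640]; m=(abs(u-ctr[0])<r)&(abs(v-ctr[1])<r)&(W[...,2]>zb[0])&(W[...,2]<zb[1])
        q=W[m]; 
        if len(q): print(n,lab,len(q),q.min(0).round(3),q.max(0).round(3),cv2.minAreaRect(q[:,:2].astype(np.float32)))
sc=cv2.imread("pics/scene1.png")[60:320,220:480]; cv2.imwrite("pics/crop.png",cv2.resize(sc,(600,600),interpolation=cv2.INTER_CUBIC))
E
```

```text
scene green [294.9 196.2] plane [ 0.564 -0.014  0.022] depth [ 0.565 -0.013  0.024] 151
scene blue [378.8 248.8] plane [0.477 0.264 0.074] depth [0.478 0.266 0.075] 227
scene yellow [399.8 271. ] plane [0.469 0.342 0.074] depth [0.468 0.342 0.073] 228
scene red [376.5 291.2] plane [0.549 0.354 0.074] depth [0.549 0.353 0.073] 192
scene pink [449. 300.] plane [0.412 0.467 0.07 ] depth [0.412 0.467 0.07 ] 0
scene white [357. 268.] plane [0.555 0.277 0.074] depth [0.554 0.277 0.074] 0
scene pan [267. 117.] plane [ 0.506 -0.268  0.075] depth [ 0.506 -0.267  0.076] 0
scene dish [281. 221.] plane [0.637 0.03  0.015] depth [0.636 0.029 0.015] 0
scene pan 963 [ 0.351 -0.349  0.069] [ 0.574 -0.176  0.082] ((0.4604853391647339, -0.25799137353897095), (0.1524163782596588, 0.21408388018608093), 80.13690185546875)
scene bal 3636 [ 0.334 -0.36   0.04 ] [ 0.589 -0.166  0.087] ((0.4596707820892334, -0.2623038589954376), (0.1710541546344757, 0.24255111813545227), 83.27772521972656)
side green [337. 229.] plane [ 0.555 -0.025  0.022] depth [ 0.556 -0.022  0.021] 133
side blue [250.3 179.5] plane [0.468 0.252 0.074] depth [0.468 0.253 0.072] 134
side yellow [233.9 169. ] plane [0.462 0.333 0.074] depth [0.463 0.333 0.074] 93
side red [254.5 159.1] plane [0.543 0.346 0.074] depth [0.545 0.345 0.074] 49
side pink [197. 162.] plane [0.399 0.446 0.07 ] depth [0.399 0.448 0.069] 0
side white [271. 172.] plane [0.539 0.25  0.074] depth [0.541 0.253 0.072] 0
side pan [400. 279.] plane [ 0.5   -0.278  0.075] depth [ 0.499 -0.278  0.075] 0
side dish [347. 216.] plane [0.622 0.007 0.015] depth [0.623 0.007 0.014] 0
side pan 1586 [ 0.361 -0.328  0.069] [ 0.558 -0.218  0.079] ((0.46783262491226196, -0.2573001980781555), (0.11017461121082306, 0.1854199767112732), 66.22608184814453)
side bal 7720 [ 0.33  -0.365  0.04 ] [ 0.578 -0.172  0.079] ((0.45625782012939453, -0.26931023597717285), (0.1685408651828766, 0.23895850777626038), 82.76799011230469)
```

View pics/crop.png

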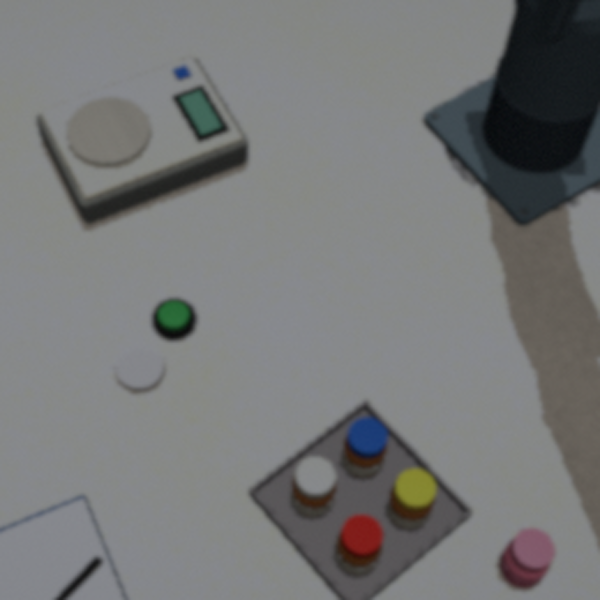

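Blue lid choice is clear: (366,438) in the crop, the only blue-topped jar. The scene and side cameras disagree by a steady 1 cm or so, so the wrist camera will have to settle the positions. I'll move high over the tray first.

```bash
python3 -m crank '[[0,[-43,-36,0],0],[0,[-43,-36,0],0],[0,[-43,-36,0],0],[0,[-43,-36,0],0],[0,[-43,-36,0],0],[0,[-43,-36,0],0],[0,[0,0,0],0],[0,[0,0,0],0],[0,[0,0,0],0]]' 20
cat > w.py <<'E'
import sys
from meas import *
s=env.sense(); f=vision.grab_frame("wrist"); n=sys.argv[1]
cv2.imwrite(f"pics/{n}.png",f["pixels"]); W=world(f,s); np.save(f"{n}.npy",W)
print(np.round(s["position"],4),np.round(s["tcp_rot"],3),np.round(s["contact_force"],1),s["opening"],s["time"])
T=np.array(f["tool_from_camera"]); print(T.round(3))
rng=dict(green=((45,90,40),(85,255,255)),blue=((100,120,50),(130,255,255)),yellow=((22,120,90),(35,255,255)),red=((0,180,110),(6,255,255)))
for k,(lo,hi) in rng.items():
    m,c=blob(f["pixels"],lo,hi,(320,200),900)
    if m is None: continue
    q=W[m]; zt=np.percentile(q[:,2],70); t=q[abs(q[:,2]-zt)<.004]
    (x,y),r=cv2.minEnclosingCircle(t[:,:2].astype(np.float32)); print(k,c.round(0),m.sum(),"z",zt.round(4),"mean",t.mean(0).round(4),"circ",round(x,4),round(y,4),round(r,4))
E
python3 w.py w2
```

```text
time: 1.38
position: [0.4134, 0.2902, 0.2637]
tcp_rot: [-0.0, 0.21, 0.978, 0.0]
contact_force: [0.1, -0.0, -0.6]
opening: 0.01
[0.4134 0.2902 0.2637] [-0.     0.21   0.978  0.   ] [ 0.1 -0.  -0.6] 0.009589702103773013 1.375
[[-0.    -0.947 -0.321  0.086]
 [ 1.    -0.001  0.    -0.   ]
 [-0.001 -0.321  0.947 -0.121]
 [ 0.     0.     0.     1.   ]]
green [182. 347.] 72 z 0.0229 mean [ 0.5735 -0.0195  0.0215] circ 0.5724 -0.0189 0.0144
blue [326. 233.] 941 z 0.0739 mean [0.4685 0.2661 0.0735] circ 0.4728 0.2644 0.0218
yellow [388. 205.] 1186 z 0.0741 mean [0.4649 0.3424 0.0737] circ 0.4657 0.3423 0.0219
red [422. 260.] 923 z 0.074 mean [0.5445 0.3539 0.0737] circ 0.5457 0.3542 0.0219
```

View pics/w2.png

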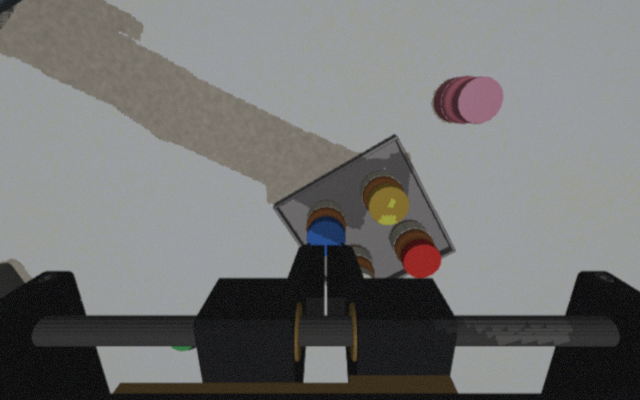

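The wrist agrees with the scene camera and the tray's 80 mm spacing, giving blue ≈ (0.477, 0.263); it is at (326,233), partly behind the fingers. Pink jar is at (480,100), and the button is only peeking out at (182,347). Next I'll go on to the button.

```bash
python3 -m crank '[[0,[-49,-36,0],0],[0,[-49,-36,0],0],[0,[-49,-36,0],0],[0,[-49,-36,0],0],[0,[-49,-36,0],0],[0,[-49,-36,0],0],[0,[0,0,0],0],[0,[0,0,0],0],[0,[0,0,0],0]]'
python3 w.py w3
```

```text
time: 2.55
position: [0.5924, -0.0271, 0.2636]
tcp_rot: [-0.0, 0.21, 0.978, 0.0]
contact_force: [0.6, 0.7, 1.1]
opening: 0.005
[ 0.5924 -0.0271  0.2636] [-0.     0.21   0.978  0.   ] [0.6 0.7 1.1] 0.004518766812654392 2.55
[[-0.    -0.947 -0.321  0.086]
 [ 1.    -0.001  0.    -0.   ]
 [-0.001 -0.321  0.947 -0.121]
 [ 0.     0.     0.     1.   ]]
green [323. 144.] 890 z 0.022 mean [ 0.5611 -0.0153  0.0216] circ 0.5617 -0.0155 0.02
blue [530. 245.] 838 z 0.0109 mean [0.8068 0.1809 0.0101] circ 0.8488 0.2201 0.1214
```

View pics/w3.png

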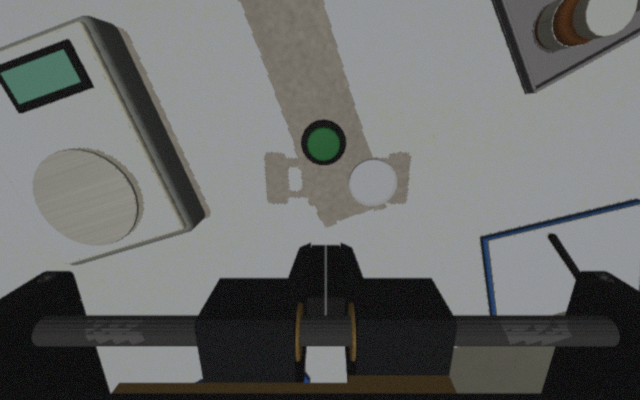

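Button is at (323,144) with radius 20.0 mm and top at 22 mm, all as specified; its centre is (0.562, -0.015). The dish is at (373,182) and the pan at (88,196). I'll centre over the button, descend, and measure the pan from this same frame.

```bash
python3 - <<'E'
from meas import *
W=np.load("w3.npy"); img=cv2.imread("pics/w3.png")
q=W[130:260,15:155]
for lo in (.066,.069,.072):
    m=((q[...,2]>lo)&(q[...,2]<.085)).astype(np.uint8)
    m=cv2.morphologyEx(m,cv2.MORPH_OPEN,np.ones((5,5)))
    c=max(cv2.findContours(m,0,2)[0],key=cv2.contourArea)
    t=q[m>0]; (x,y),r=cv2.minEnclosingCircle(t[:,:2].astype(np.float32))
    e=cv2.fitEllipse(c); u,v=np.round(e[0]).astype(int)
    print(lo,m.sum(),"z",np.median(t[:,2]).round(4),"mean",t.mean(0).round(4),"circ",round(x,4),round(y,4),round(r,4),"ell",np.round(e[0],1)+[15,130],q[v,u].round(4))
# dish rough
print("dish",W[182,373].round(4),"pan px",W[196,88].round(4))
E
python3 -m crank '[[0,[33,-2,0],0],[0,[0,0,60],0],[0,[0,0,60],0],[0,[0,0,60],0],[0,[0,0,18],0],[0,[0,0,0],0],[0,[0,0,0],0],[0,[0,0,0],0]]'
```

```text
0.066 7755 z 0.0745 mean [ 0.5019 -0.2684  0.0745] circ 0.5042 -0.2711 0.0558 ell [ 85.6 197.3] [ 0.5012 -0.2684  0.0734]
0.069 7754 z 0.0745 mean [ 0.5019 -0.2684  0.0745] circ 0.5042 -0.2711 0.0558 ell [ 85.6 197.3] [ 0.5012 -0.2684  0.0734]
0.072 7649 z 0.0746 mean [ 0.5019 -0.2688  0.0745] circ 0.5042 -0.2711 0.0558 ell [ 85.3 197.6] [ 0.5018 -0.2677  0.0761]
dish [0.631  0.0219 0.0152] pan px [ 0.5012 -0.2653  0.0738]
time: 3.6
position: [0.5634, -0.0176, 0.0677]
tcp_rot: [0.002, 0.211, 0.977, 0.0]
contact_force: [-0.4, -0.5, 1.0]
opening: 0.003
```

```bash
python3 -m crank '[[0,[-1,2,10],0],[0,[0,0,8],0],[0,[0,0,3],0],[0,[0,0,2],0],[0,[0,0,1],0],[0,[0,0,0],0],[0,[0,0,0],0]]'
```

```text
time: 4.47
position: [0.5637, -0.016, 0.0419]
tcp_rot: [0.0, 0.211, 0.977, 0.0]
contact_force: [-0.7, 2.0, 4.0]
opening: 0.007
```

```bash
python3 -m crank '[[0,[0,0,1],0],[0,[0,0,1],0],[0,[0,0,0.5],0],[0,[0,0,0],0],[0,[0,0,0],0],[0,[0,0,0],0]]'
```

```text
time: 5.22
position: [0.5638, -0.016, 0.0411]
tcp_rot: [-0.0, 0.211, 0.977, 0.0]
contact_force: [-6.5, 2.3, 25.6]
opening: 0.005
```

Force jumped to 25 N at 5.9 mm of travel, so it is bottomed. I'll rise, look back at the button, and go high over the blue lid.

```bash
python3 -m crank '[[0,[0,0,-15],0],[0,[0,0,-60],0],[0,[0,0,-60],0],[0,[0,0,-60],0],[0,[-33,0,-30],0],[0,[0,0,0],0],[0,[0,0,0],0]]'
python3 w.py w4 | grep -E 'green|^\['
python3 -m crank '[[0,[45,44,0],0],[0,[45,44,0],0],[0,[45,44,0],0],[0,[45,44,0],0],[0,[46,43,0],0],[0,[0,0,0],0],[0,[0,0,0],0],[0,[0,0,0],0]]'
```

```text
time: 6.1
position: [0.5924, -0.0299, 0.2629]
tcp_rot: [-0.001, 0.211, 0.977, -0.0]
contact_force: [0.6, -0.5, -0.8]
opening: 0.004
[ 0.5924 -0.0299  0.2629] [-0.001  0.211  0.977 -0.   ] [ 0.6 -0.5 -0.8] 0.004154213131129478 6.1
[[-0.    -0.947 -0.321  0.086]
green [325. 143.] 900 z 0.0221 mean [ 0.5611 -0.0153  0.0216] circ 0.5616 -0.0156 0.0199
time: 7.15
position: [0.4795, 0.2589, 0.2637]
tcp_rot: [-0.0, 0.213, 0.977, -0.001]
contact_force: [0.2, 0.2, -0.1]
opening: -0.001
```

```bash
python3 -m crank '[[0,[-40,0,0],0],[0,[0,0,0],0],[0,[0,0,0],0],[0,[0,0,0],0]]'; python3 w.py w5
```

```text
time: 7.65
position: [0.5149, 0.2445, 0.2641]
tcp_rot: [-0.0, 0.211, 0.977, -0.0]
contact_force: [-0.5, -1.0, 0.3]
opening: 0.005
[0.5149 0.2445 0.2641] [-0.     0.211  0.977 -0.   ] [-0.5 -1.   0.3] 0.005445310960146001 7.65
[[-0.    -0.947 -0.321  0.086]
 [ 1.    -0.001  0.    -0.   ]
 [-0.001 -0.321  0.947 -0.121]
 [ 0.     0.     0.     1.   ]]
green [170. 275.] 649 z 0.0216 mean [ 0.5605 -0.0131  0.0211] circ 0.561 -0.0147 0.0199
blue [326. 138.] 1477 z 0.0741 mean [0.4731 0.2642 0.0737] circ 0.4737 0.2641 0.022
yellow [396.  98.] 1698 z 0.0742 mean [0.4656 0.3421 0.0738] circ 0.4664 0.3422 0.0223
red [435. 165.] 1065 z 0.0742 mean [0.5452 0.3566 0.0738] circ 0.5455 0.3541 0.0216
```

Unoccluded, the blue lid centres on (0.474, 0.264, 0.074). I'll centre, descend to 30 mm above it, and hold.

```bash
python3 -m crank '[[0,[45,1,0],0],[0,[0,0,0],0],[0,[0,0,50],0],[0,[0,0,50],0],[0,[0,0,35],0],[0,[0,0,0],0],[0,[0,0,0],0],[0,[0,0,0],0],[0,[0,0,0],0]]'
```

```text
time: 8.82
position: [0.4757, 0.2643, 0.1305]
tcp_rot: [0.001, 0.211, 0.977, 0.001]
contact_force: [-0.0, -0.4, 0.1]
opening: 0.005
```

```bash
for i in 1 2; do python3 -m crank '[[0,[0,0,0],0],[0,[0,0,0],0],[0,[0,0,0],0],[0,[0,0,0],0],[0,[0,0,0],0],[0,[0,0,0],0],[0,[0,0,0],0],[0,[0,0,0],0],[0,[0,0,0],0],[0,[0,0,0],0],[0,[0,0,0],0],[0,[0,0,0],0]]'; done; python3 - <<'E'
from h import *
f=vision.grab_frame("scene"); cv2.imwrite("pics/s6.png",cv2.resize(f["pixels"][150:350,240:540],(750,500)))
E
```

```text
time: 10.32
position: [0.475, 0.2639, 0.1292]
tcp_rot: [0.0, 0.211, 0.977, 0.0]
contact_force: [-0.7, -0.5, 0.5]
opening: 0.006
time: 11.82
position: [0.475, 0.2638, 0.1292]
tcp_rot: [0.0, 0.211, 0.977, -0.0]
contact_force: [-0.7, -0.1, -0.2]
opening: 0.005
```

View pics/s6.png

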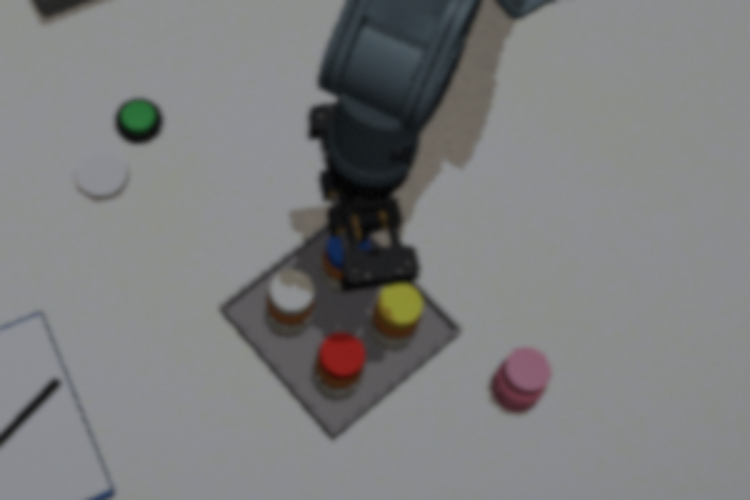

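The fingers are over the blue lid (350,245), with all jars upright and the button and dish in place. Held for 3 s at 30 mm. Now up, across to the pan, with one wrist check there.

```bash
python3 -m crank '[[0,[0,0,-45],0],[0,[0,0,-60],0],[0,[0,0,-30],0],[0,[-31,-53,0],0],[0,[-31,-53,0],0],[0,[-31,-53,0],0],[0,[-31,-53,0],0],[0,[-31,-53,0],0],[0,[-31,-53,0],0],[0,[-31,-53,0],0],[0,[-31,-53,0],0],[0,[-34,-51,0],0]]'
python3 -m crank '[[0,[0,0,0],0],[0,[0,0,0],0],[0,[0,0,0],0],[0,[0,0,0],0]]'; python3 w.py w7|head -1
python3 - <<'E'
from meas import *
W=np.load("w7.npy"); v,u=np.mgrid[0:400,0:640]
m=((W[...,2]>.0715)&(W[...,2]<.08)&(np.hypot(W[...,0]-.503,W[...,1]+.269)<.075)).astype(np.uint8)
m=cv2.morphologyEx(m,cv2.MORPH_OPEN,np.ones((5,5))); t=W[m>0]
(x,y),r=cv2.minEnclosingCircle(t[:,:2].astype(np.float32)); print(m.sum(),"mean",t.mean(0),"circ",x,y,r)
E
```

```text
time: 13.38
position: [0.5356, -0.2871, 0.2644]
tcp_rot: [0.0, 0.211, 0.977, 0.0]
contact_force: [0.8, 0.4, -0.7]
opening: 0.007
time: 13.88
position: [0.536, -0.2838, 0.2643]
tcp_rot: [0.0, 0.21, 0.978, 0.0]
contact_force: [-0.4, -0.9, 0.2]
opening: 0.005
[ 0.536  -0.2838  0.2643] [0.    0.21  0.978 0.   ] [-0.4 -0.9  0.2] 0.004610507436755129 13.875
8862 mean [ 0.50157304 -0.27004397  0.07472187] circ 0.5039159655570984 -0.2709035873413086 0.054981306195259094
```

View pics/w7.png

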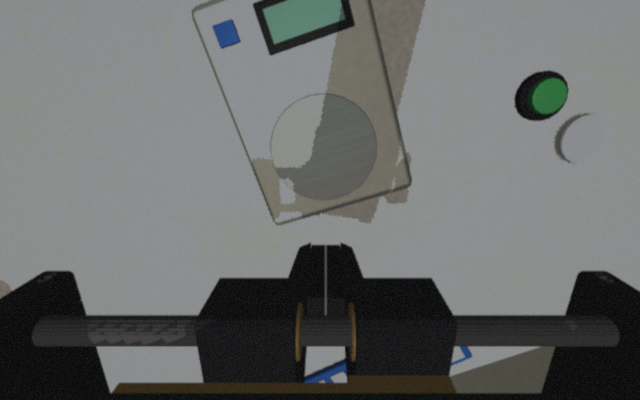

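Pan is fully visible, centred at (324,147), radius 55.0 mm as specified, empty, at (0.503, -0.270, 0.075).

```bash
python3 -m crank '[[0,[36,-1,0],0],[0,[0,0,0],0],[0,[0,0,50],0],[0,[0,0,50],0],[0,[0,0,34],0],[0,[0,0,0],0],[0,[0,0,0],0],[0,[0,0,0],0],[0,[0,0,0],0],[0,[0,0,0],0],[0,[0,0,0],0],[0,[0,0,0],0]]'; python3 -m crank '[[0,[0,0,0],0],[0,[0,0,0],0],[0,[0,0,0],0],[0,[0,0,0],0],[0,[0,0,0],0],[0,[0,0,0],0],[0,[0,0,0],0],[0,[0,0,0],0],[0,[0,0,0],0],[0,[0,0,0],0],[0,[0,0,0],0],[0,[0,0,0],0]]'
python3 -m crank '[[0,[0,0,0],0],[0,[0,0,0],0],[0,[0,0,0],0],[0,[0,0,0],0],[0,[0,0,0],0],[0,[0,0,0],0]]'
python3 - <<'E'
from h import *
f=vision.grab_frame("side"); cv2.imwrite("pics/d8.png",f["pixels"])
E
```

```text
time: 15.42
position: [0.5024, -0.2713, 0.1303]
tcp_rot: [0.0, 0.211, 0.977, 0.0]
contact_force: [-0.3, 0.1, -0.4]
opening: 0.005
time: 16.92
position: [0.5024, -0.2713, 0.1302]
tcp_rot: [-0.0, 0.211, 0.977, 0.0]
contact_force: [-0.5, 0.6, -0.6]
opening: 0.007
time: 17.68
position: [0.5024, -0.2713, 0.1302]
tcp_rot: [0.0, 0.211, 0.977, -0.0]
contact_force: [-0.1, -0.3, -0.6]
opening: 0.005
```

View pics/d8.png

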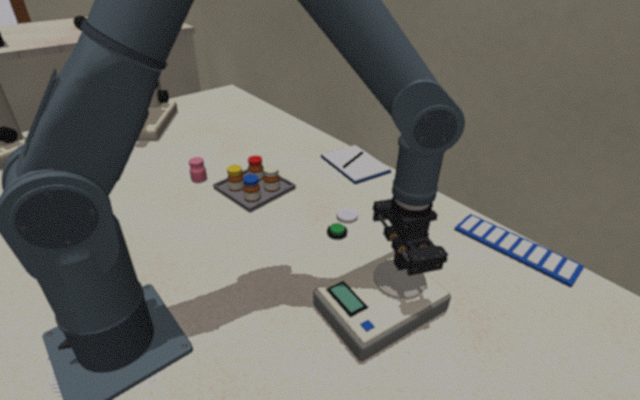

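The fingers stand over the pan (400,272). The jars (235–271, 160–190), button (337,230) and dish (347,216) are where they were.

```bash
python3 -c "
from rig import env
print(env.finish_job())"
```

```text
the job is handed in; nothing more can be done
None
```

The job is done and handed in at about 18 s, with the shut fingers still held over the balance's empty pan.

- **Button:** I pressed it about 5.9 mm down, until the force jumped to about 25 N at the stop. The wrist camera then saw its top back at 22 mm.
- **Blue lid:** I held the fingertips about 30 mm above it, within about 2 mm of the measured centre, for about 3 s.
- **Pan:** At hand-in the fingertips were about 30 mm above it, within about 2 mm of the measured centre.

**Checks:** The last side picture shows the jars, tray, balance and dish where they were. Forces away from the button press stayed within sensor noise, about 1 N.

**Disagreement:** The side camera placed things about 1 cm off the scene camera. The wrist camera agreed with the scene camera to within a few millimetres, and its diameters and heights matched the given sizes for the button and pan. The blue lid's height and 80 mm spacing also fitted, though it measured about 44 mm across against the jar's 50 mm. I used the wrist camera's values.

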